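# Shut the lever-arch file

## Robot

A 6-joint arm with a two-finger parallel gripper is mounted at the origin on the work surface. World frame = base frame: x ahead of the robot, y to its left, z up, the work surface at z = 0. Lengths are in mm, angles in rad, forces in N, time in s.
With the tool pointing down it reaches from about 300 to 750 mm from the base axis. Payload 8.5 kg.
Tool frame: the origin (TCP) lies at the very end of the fingers, on their centre line; the grasp point (between the pads) lies 19 mm behind it (r.grasp_offset is the distance from the TCP to the grasp point, in mm); z points along the fingers, y is the direction in which the jaws open and shut (so a half turn about z gives the same grasp; the last joint's range is limited). The gripper opens to 85 mm and grips with 20 to 120 N. Pads are 22 mm wide; open, the fingers measure 114 mm over their backs; the gripper's body (76 mm by 85 mm) begins 54 mm behind the grasp point. The pads swing forward as they close: fully open they stand 13 mm farther back than shut.
Start: joints at [1.056, 0.381, 1.297, -0, 1.464, -0.215], TCP at [162.422, 525.451, 211.222] pointing down, gripper open.
Joint ranges: [-3.11, 3.11], [-0.89, 2.33], [0.22, 2.48], [-1.42, 4.56], [0.17, 2.85], [-2.88, 2.88]. Speed limits (rad/s): [2.39, 2.39, 3.14, 3.14, 3.14, 3.14].

## Interface

Orientations are given as a unit quaternion [w, x, y, z].
In Python, from cell import r, eyes gives the robot as it stands.
- The arm moves only by the tool jog_arm, never from a script. Its argument "series" is a list of rows, each an object with "jaw": the gripper command: -1 is shut, 1 is fully open, values between are in proportion; "offset": the shift along the world's x, y, z as a fraction of full scale, a list of three; "twist": the turn, a rotation vector about the world's x, y, z as a fraction of full scale, a list of three. A call has 1 to 8 rows; each row is the pose to reach, as a shift and turn from the pose commanded when the call began, turning the shorter way round; what a row does not reach only later rows make up. Full scale, the value 1, is 10 cm for a shift and pi rad for a turn. A row lasts 1/8 s, in which the tool goes at most 62.5 mm and 10.7 degrees, less where a joint would pass 70% of its speed; a pose out of reach is approached as far as the arm can. A call with a number of a shift or a turn outside -1 to 1 is refused whole. A call with a gripper value outside its range is refused whole. The fingers move at their own pace and stop on an object; "force" is the grip in N (left out, the last holds). Time passes only in rows, so rows that repeat a pose let the fingers close. It gives the time, the measured TCP pose, the force and the opening at its end, in the units of the state.
- r.read_state(): the state, without advancing time (a new reading comes with each control period).
- eyes.get_image(name): name is "scene" or "top"; returns a dict with "color" (480x640x3 uint8, blue, green, red), "vertical_fov" (degrees; the focal length in pixels is half the picture's height over the tangent of half this angle, whatever the lens; pixels are square), "cx", "cy" (the principal point, pixels), "R" (3x3) and "t" (3): a world point X has camera coordinates R X + t. Camera axes: x right, y down, z forward; pixel columns grow to the right and rows downward; lengths in mm; the calibration is good to about 2 mm. A picture is of the moment at which its call begins. There is no depth.
- r.hand_in(): hands the job in, once; it reports no verdict.
The state is a dict: "clock": time; "joint_positions": joint angles; "qvel": joint speeds; "effort": joint torques, N m; "eef_pos": TCP position; "ee_rot": TCP orientation; "ft_force": force on the tool from outside, world axes, zero at the start; "ft_torque": the same for the moment, N m; "finger_gap": finger opening in mm.
Only numpy, scipy, OpenCV 4.12 (cv2) and the standard library are available. Lean on these libraries where they do the work, as an engineer would, in place of code of your own. Each camera call takes 0.05 s, during which the arm holds its last target.

## Task

A lever-arch file lies open on the desk with its rings open, and a round tin has been left where its lever comes down. First push the tin along the surface until it is well clear of the lever's path, then flip the lever over past its centre until it snaps fully down and the rings are shut. Only touch and push, with the fingertips or the outside of the fingers: do not pick the tin up or tip it over, work the file by its lever and not by its rings, and leave the stapler, the jar and the mug where they are.

Things in the scene. Friction and masses are not known exactly. Their poses are not given: they have to be found in the camera images.
- file: Grey lever-arch file lying open and flat, 320 x 648 mm; it cannot be moved. Origin at desk level by the mechanism; x along the spine, y from the page side (-y) to the spine and front cover (+y), z up. In its frame, mm: board x -180..140, y -254..394, top z 3; steel base plate x -85..125, y -45..17, top z 5; white pages x -160..130, y -251..-46, top z 9.
- lever (a joint): Lever of the file, rad: 0 = raised, rings open (start), leaning 0.35 from upright to the file's -y side; 1.71 = fully down, rings shut, on the +y side, 0.21 above level. A spring holds it at either stop (with about 0.22 N m, so 3 to 4 N near the tab). Pushed past 0.855 it snaps on by itself, unless something lies under it.
- lever_pivot (a point): Middle of the lever's turning line, which runs along the file's x: at x -70, y 0, z 16 mm in the file's frame. Its steel bearing reaches 13 mm to either side along x, 11 mm along y, and up to z 24 mm.
- lever_tab (a point): Centre of the black tab at the lever's end, a bar 12 mm thick and 30 mm long (along the file's x), 85 mm from the turning line; the lever is a steel strip 16 mm wide, 3 mm thick. In the file's frame: raised x -70, y -29, z 96 mm; down x -70, y 83, z 34 mm.
- landing (a point): Point on the board's top under the lowered lever, at x -70, y 70, z 3 mm in the file's frame. The lever, coming down, needs the strip 15 mm to either side of it along x, and out to y 90 mm.
- tin_center (a point): Centre, half-way up, of the loose round metal tin with a lid: 65 mm in diameter, 40 mm high, 0.1 to 0.2 kg. It starts upright on the board within 25 mm of the landing point.
- tin: The same tin; this point is the centre of its underside, z up.
- rings: Two moving steel wire rings, at x 15 and 95 mm in the file's frame, within y -35..25 and z up to 55 mm, worked by the lever; shut, they meet two fixed 6 mm posts (y -32, top z 44). Not to be pushed. Origin on their hinge line, half-way between them.
- stapler: Black desk stapler, 130 x 36 x 46 mm, lying on the front cover, long along its own x; origin at the centre of its underside. To be left alone.
- jar: Small glass jar with a white cap, 56 mm in diameter, 55 mm high, on the front cover; origin at the centre of its underside. To be left alone.
- mug: White mug, 80 mm in diameter, 90 mm high, standing on the pages, handle towards its own +y; origin at the centre of its underside. To be left alone.
There are look-alikes about, which are no part of the job. What is shaped like the tin but pink is not meant.

How it is judged (in metres and radians):
On the way, in this order (a step that is already met when the one before it is completed fails the run):
1. the tin has been pushed clear of the lever's path (its centre more than 60 mm from the landing point) while the lever is still raised (horizontal distance between tin_center and landing above 0.06 m and value of joint lever below 0.4 rad), for 0.2 s.
2. the lever has snapped fully down (value of joint lever above 1.62 rad), for 0.2 s.
At the end, for the whole second after the job is handed in: The lever is fully down (joint above 1.62 of 1.71 rad); the tin stands upright (within 0.15 rad) and at rest on the file or the desk, its centre more than 60 mm from the landing point (value of joint lever above 1.62 rad and horizontal distance between tin_center and landing above 0.06 m and angle between tin_center's own z axis and vertical below 0.15 rad and height (world z) of tin_center between 0.01 and 0.035 m and linear speed of tin below 0.02 m/s); the robot touches nothing.
It fails at once if the tin is lifted (its centre more than 20 mm above where it stands) or tipped (height (world z) of tin_center above 0.043 m or angle between tin_center's own z axis and vertical above 0.5 rad).
It fails at once if the rings are pushed, with more than 4 N (contact force between rings and anything else above 4 N).
It fails at once if the stapler, the jar or the mug is moved by more than 25 mm (distance of any of stapler, jar, mug from where it was at the start of the episode above 0.025 m).
It also fails if it takes over 40 s, if anything falls off the work surface, if the arm or the gripper's body presses on something with over 40 N, if the wrist force passes 120 N, or if a joint passes its speed limit or range.

## Working session

There is one attempt and no reset: what is moved stays moved. The work goes in short steps, Python scripts to look and compute and a tool call to move; the robot and the scene stay as the last step left them, time stands still between calls to the robot, and variables do not carry over. Pictures are saved under pics/ and viewed, and the job is handed in when it is done.

Besides the shell and the picture viewer there is one more tool, called by a JSON object that holds its "method" and its "body", one argument or row to a line. jog_arm: Moves the arm, as the interface text tells. Its arguments: {"type":"object","properties":{"series":{"type":"array","items":{"type":"object","properties":{"jaw":{"type":"number"},"offset":{"type":"array","items":{"type":"number"}},"twist":{"type":"array","items":{"type":"number"}}}}},"force":{"type":"number"}},"required":["series"]}

```bash
mkdir -p pics; cat > h.py <<'E'
import numpy as np,cv2
from cell import r,eyes
def cam(n):
    im=eyes.get_image(n); h,w=im["color"].shape[:2]
    f=h/2/np.tan(np.radians(im["vertical_fov"])/2)
    im["K"]=np.array([[f,0,im["cx"]],[0,f,im["cy"]],[0,0,1]]);im["R"]=np.array(im["R"]);im["t"]=np.array(im["t"]);return im
def ray(im,uv,z):
    d=im["R"].T@np.linalg.inv(im["K"])@np.array([uv[0],uv[1],1.]);c=-im["R"].T@im["t"]
    return c+d*(z-c[2])/d[2]
def proj(im,X):
    p=im["K"]@(im["R"]@np.array(X,float)+im["t"]);return p[:2]/p[2]
E
python3 - <<'E'
from h import *
for n in("scene","top"):
    im=cam(n);cv2.imwrite(f"pics/{n}0.png",im["color"]);print(n,im["vertical_fov"],-im["R"].T@im["t"],[k for k in im])
print(r.read_state())
E
```

```text
scene 54.14653737130017 [762.90855215 431.76812696 686.95329871] ['color', 'vertical_fov', 'cx', 'cy', 'R', 't', 'K']
top 42.092663116019885 [ 430.99119687  114.22917607 1269.23274085] ['color', 'vertical_fov', 'cx', 'cy', 'R', 't', 'K']
{'clock': 0.1, 'joint_positions': array([ 1.05568154e+00,  3.81118930e-01,  1.29814607e+00, -2.39177030e-06,
        1.46360721e+00, -2.15278868e-01]), 'qvel': array([-6.47434617e-04, -1.85529705e-03, -1.53530653e-03, -1.00590979e-03,
        2.19771205e-05, -2.21009570e-03]), 'effort': array([ 3.75408898e-03, -4.49222302e+01, -2.31652862e+01, -1.56884985e-04,
        3.68572059e-03,  1.21229644e-05]), 'eef_pos': array([162.29866488, 525.21165173, 210.69186144]), 'ee_rot': array([-2.27376589e-04,  1.49356857e-01,  9.88783151e-01, -5.98014589e-04]), 'ft_force': array([ 0.3788549 , -0.87728663, -0.64917114]), 'ft_torque': array([ 0.04193816,  0.00652192, -0.0422231 ]), 'finger_gap': 85.25168569735953}
```

View pics/scene0.png

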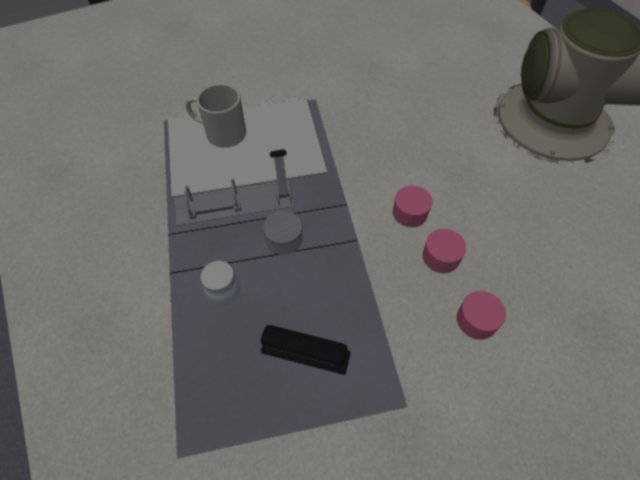

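View pics/top0.png

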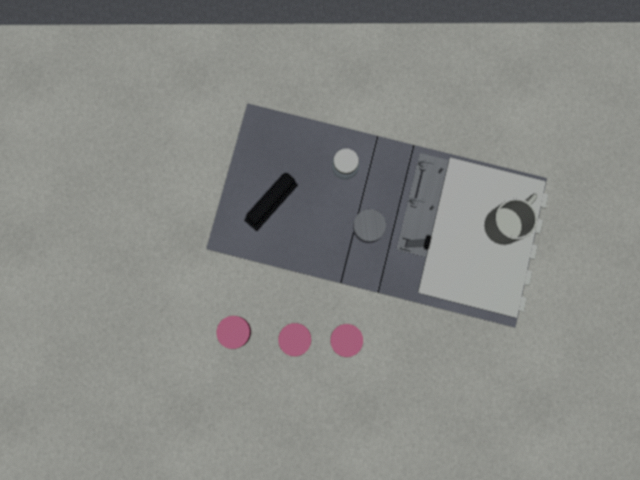

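The grey tin is at top (370,225) and scene (283,231). Things it could be confused with are the three pink discs at top (233,332), (295,339), (347,340) and the white-capped jar at (346,160). The description rules all of these out. Next I'll measure the file frame and the tin.

```bash
python3 - <<'E'
from h import *
ims={n:cam(n) for n in("top","scene")}
C={"top":[(207,249),(248,104),(546,178),(516,326)],"scene":[(405,406),(180,457),(164,110),(316,100)]}
F=np.array([(-180,394),(140,394),(140,-254),(-180,-254)],float)
def fit(W):
    a=F-F.mean(0);b=W-W.mean(0);H=a.T@b;U,S,V=np.linalg.svd(H);R=(V.T@np.diag([1,np.linalg.det(V.T@U.T)])@U.T);return R,W.mean(0)-R@F.mean(0)
for n in C:
    im=ims[n];W=np.array([ray(im,p,3)[:2] for p in C[n]])
    R,t=fit(W);print(n,W.round(),"yaw",np.arctan2(R[1,0],R[0,0]),"org",t.round(1),"res",(W-(F@R.T+t)).round(1).tolist())
    for nm,p in dict(landing=(-70,70),pivot=(-70,0),tabup=(-70,-29)).items():print(nm,(R@np.array(p)+t).round(1))
    print("proj landing",proj(im,[*(R@np.array([-70,70])+t),3]),"tab",proj(im,[*(R@np.array([-70,-29])+t),96]))
tin=dict(top=(370,225),scene=(283,225))
for n,p in tin.items(): print("tin",n,ray(ims[n],p,43))
for n,p in dict(top=(346,160),scene=(217,277)).items(): print("jar",ray(ims[n],p,58))
for p in[(250,222),(290,181)]: print("stapler",ray(ims["top"],p,49))
t=ims["top"]["color"];s=ims["scene"]["color"]
a=cv2.resize(t[140:300,310:460],None,fx=2.6,fy=2.6,interpolation=2);b=cv2.resize(s[130:290,200:350],None,fx=2.6,fy=2.6,interpolation=2)
cv2.imwrite("pics/crop1.png",cv2.convertScaleAbs(np.hstack([a,b]),alpha=1.6))
E
```

```text
top [[ 583.  348.]
 [ 889.  266.]
 [ 724. -356.]
 [ 419. -277.]] yaw -0.25768541592847766 org [655.  -77.6] res [[1.1, -1.6], [-2.0, -1.9], [-1.8, 3.1], [2.6, 0.5]]
landing [605.2   7.9]
pivot [587.3 -59.8]
tabup [580.  -87.8]
proj landing [373.26304895 236.1873849 ] tab [427.77605572 242.08196779]
scene [[ 584.  347.]
 [ 886.  268.]
 [ 714. -385.]
 [ 416. -270.]] yaw -0.27136294652105114 org [650.5 -82.6] res [[1.7, 2.2], [-5.3, 8.8], [-3.4, -19.7], [7.0, 8.7]]
landing [601.8   3.6]
pivot [583.  -63.9]
tabup [575.2 -91.8]
proj landing [290.783611   228.26535568] tab [278.67499519 150.15624868]
tin top [622.24656093  17.26869947  43.        ]
tin scene [619.97971982  16.94507516  43.        ]
jar [751.55215932  63.60806692  58.        ]
jar [750.87701762  68.20180736  58.        ]
stapler [629.80455445 255.10913123  49.        ]
stapler [711.87907957 175.78272921  49.        ]
```

View pics/crop1.png

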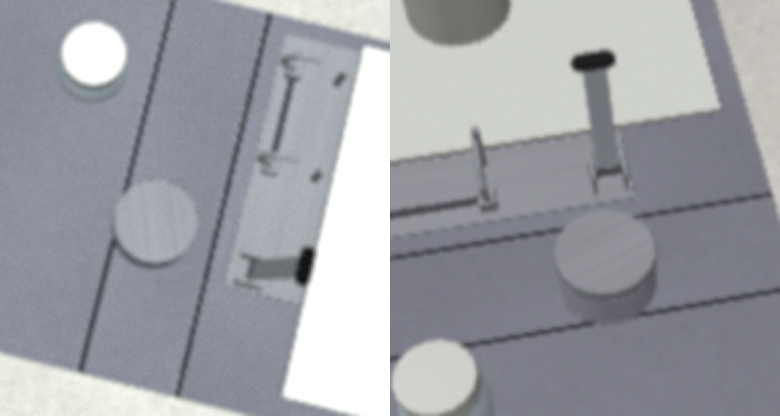

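{"method": "jog_arm", "body": {
  "series": [
    {"jaw": -0.05,"offset": [0.45,-0.5,0],"twist": [0,0,-0.05]},
    {"jaw": -0.05,"offset": [0.9,-1,0],"twist": [0,0,-0.1]},
    {"jaw": -0.05,"offset": [0.9,-1,0],"twist": [0,0,-0.15]},
    {"jaw": -0.05,"offset": [0.9,-1,0],"twist": [0,0,-0.2]}
  ]
}}

```text
clock: 0.7
eef_pos: [253.2, 424.6, 211.2]
ee_rot: [-0.0, 0.451, 0.893, -0.0]
ft_force: [-0.8, 0.6, -0.4]
finger_gap: 40.1
```

{"method": "jog_arm", "body": {
  "series": [
    {"jaw": -0.05,"offset": [0.45,-0.5,0],"twist": [0,0,0]},
    {"jaw": -0.05,"offset": [0.9,-1,0],"twist": [0,0,0]},
    {"jaw": -0.05,"offset": [0.9,-1,0],"twist": [0,0,0]}
  ]
}}

```text
clock: 1.08
eef_pos: [344.3, 323.3, 211.1]
ee_rot: [0.0, 0.45, 0.893, -0.0]
ft_force: [-0.2, 0.3, -0.3]
finger_gap: 40.8
```

{"method": "jog_arm", "body": {
  "series": [
    {"jaw": -0.05,"offset": [0.45,-0.5,0],"twist": [0,0,0]},
    {"jaw": -0.05,"offset": [0.9,-1,0],"twist": [0,0,0]},
    {"jaw": -0.05,"offset": [0.9,-1,0],"twist": [0,0,0]}
  ]
}}

```text
clock: 1.45
eef_pos: [434.0, 223.7, 210.9]
ee_rot: [-0.0, 0.449, 0.893, -0.0]
ft_force: [0.4, 0.1, 0.4]
finger_gap: 40.2
```

{"method": "jog_arm", "body": {
  "series": [
    {"jaw": -0.05,"offset": [0.45,-0.5,0],"twist": [0,0,0]},
    {"jaw": -0.05,"offset": [0.9,-1,0],"twist": [0,0,0]},
    {"jaw": -0.05,"offset": [0.9,-1,0],"twist": [0,0,0]}
  ]
}}

```text
clock: 1.82
eef_pos: [523.8, 124.2, 210.6]
ee_rot: [-0.0, 0.449, 0.894, -0.0]
ft_force: [-0.7, 0.3, -0.8]
finger_gap: 40.3
```

{"method": "jog_arm", "body": {
  "series": [
    {"jaw": -0.05,"offset": [0.45,-0.5,0],"twist": [0,0,0]},
    {"jaw": -0.05,"offset": [0.9,-1,0],"twist": [0,0,0]},
    {"jaw": -0.05,"offset": [0.9,-1,0],"twist": [0,0,0]},
    {"jaw": -0.05,"offset": [0.9,-1,0],"twist": [0,0,0]}
  ]
}}

```text
clock: 2.33
eef_pos: [611.9, 26.9, 210.9]
ee_rot: [-0.001, 0.447, 0.894, 0.0]
ft_force: [-0.5, 0.7, 0.2]
finger_gap: 40.6
```

{"method": "jog_arm", "body": {
  "series": [
    {"jaw": -0.05,"offset": [0.42,-0.52,0],"twist": [0,0,0]},
    {"jaw": -0.05,"offset": [0.42,-0.52,-0.5],"twist": [0,0,0]},
    {"jaw": -0.05,"offset": [0.42,-0.52,-1],"twist": [0,0,0]},
    {"jaw": -0.05,"offset": [0.42,-0.52,-1],"twist": [0,0,0]}
  ]
}}

```text
clock: 2.82
eef_pos: [651.9, -24.0, 108.5]
ee_rot: [-0.004, 0.447, 0.895, -0.001]
ft_force: [0.0, 0.6, 1.2]
finger_gap: 40.7
```

```bash
python3 - <<'E'
from h import *
im=cam("scene");cv2.imwrite("pics/s2.png",cv2.convertScaleAbs(im["color"],alpha=1.5))
print(r.read_state()["eef_pos"])
E
```

```text
[653.70894699 -24.59711402 111.6856577 ]
```

View pics/s2.png

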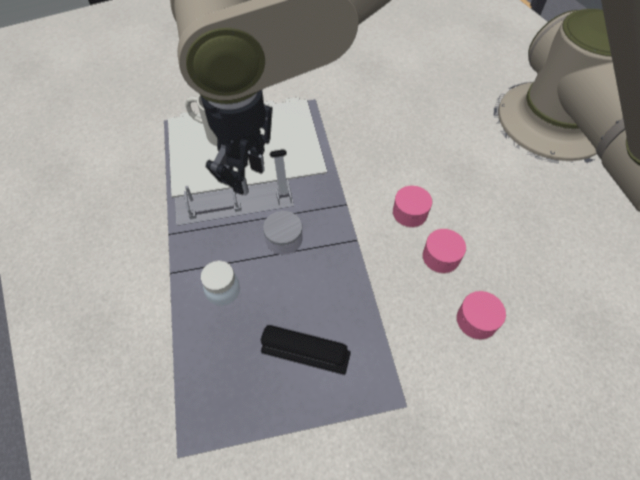

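The picture shows the arm above the mechanism, with the fingertips at about (245,188). The tin at (283,231) hasn't moved. Descending behind it is clear.

{"method": "jog_arm", "body": {
  "series": [
    {"jaw": -0.05,"offset": [0,0,-0.4],"twist": [0,0,0]},
    {"jaw": -0.05,"offset": [0,0,-0.7],"twist": [0,0,0]},
    {"jaw": -0.05,"offset": [0,0,-0.9],"twist": [0,0,0]},
    {"jaw": -0.05,"offset": [0,0,-0.98],"twist": [0,0,0]},
    {"jaw": -0.05,"offset": [0,0,-0.98],"twist": [0,0,0]}
  ]
}}

```text
clock: 3.5
eef_pos: [655.2, -26.2, 15.0]
ee_rot: [0.001, 0.447, 0.894, 0.0]
ft_force: [0.7, -1.0, -0.0]
finger_gap: 40.6
```

{"method": "jog_arm", "body": {
  "series": [
    {"jaw": -0.05,"offset": [-0.05,0.07,0],"twist": [0,0,0]},
    {"jaw": -0.05,"offset": [-0.1,0.13,0],"twist": [0,0,0]},
    {"jaw": -0.05,"offset": [-0.15,0.2,0],"twist": [0,0,0]},
    {"jaw": -0.05,"offset": [-0.2,0.26,0],"twist": [0,0,0]},
    {"jaw": -0.05,"offset": [-0.25,0.33,0],"twist": [0,0,0]},
    {"jaw": -0.05,"offset": [-0.3,0.4,0],"twist": [0,0,0]},
    {"jaw": -0.05,"offset": [-0.3,0.4,0],"twist": [0,0,0]}
  ]
}}

```text
clock: 4.38
eef_pos: [623.8, 14.2, 13.1]
ee_rot: [-0.001, 0.447, 0.894, -0.0]
ft_force: [-0.5, 0.2, 0.1]
finger_gap: 40.7
```

```bash
python3 - <<'E'
from h import *
im=cam("scene");cv2.imwrite("pics/s3.png",cv2.convertScaleAbs(im["color"],alpha=1.5))
s=r.read_state();print(s["eef_pos"],s["ft_force"])
E
```

```text
[623.92454128  13.9569902   12.99701491] [ 0.09493662 -0.19677037 -0.51462814]
```

View pics/s3.png

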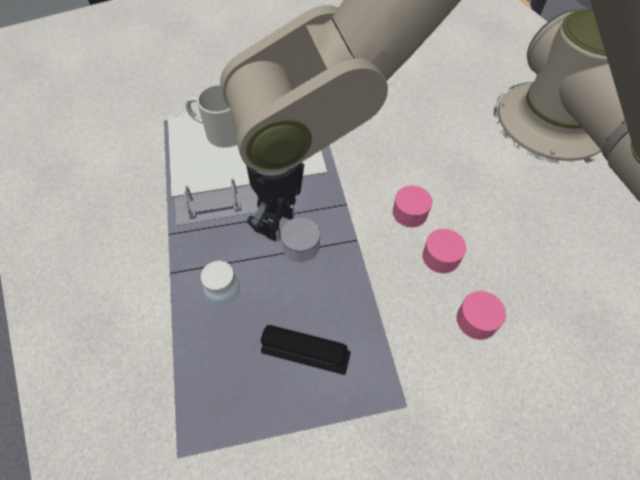

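The tin is sliding as planned and is now at (301,235). I'll continue the push.

{"method": "jog_arm", "body": {
  "series": [
    {"jaw": -0.05,"offset": [-0.06,0.08,0],"twist": [0,0,0]},
    {"jaw": -0.05,"offset": [-0.12,0.16,0],"twist": [0,0,0]},
    {"jaw": -0.05,"offset": [-0.18,0.24,0],"twist": [0,0,0]},
    {"jaw": -0.05,"offset": [-0.24,0.31,0],"twist": [0,0,0]},
    {"jaw": -0.05,"offset": [-0.3,0.39,0],"twist": [0,0,0]},
    {"jaw": -0.05,"offset": [-0.35,0.46,0],"twist": [0,0,0]},
    {"jaw": -0.05,"offset": [-0.38,0.5,0],"twist": [0,0,0]},
    {"jaw": -0.05,"offset": [-0.38,0.5,0],"twist": [0,0,0]}
  ]
}}

```text
clock: 5.42
eef_pos: [586.2, 63.8, 13.3]
ee_rot: [-0.0, 0.447, 0.894, 0.0]
ft_force: [-0.1, -0.2, 0.8]
finger_gap: 40.5
```

{"method": "jog_arm", "body": {
  "series": [
    {"jaw": -0.05,"offset": [0.1,-0.13,0],"twist": [0,0,0]},
    {"jaw": -0.05,"offset": [0.2,-0.26,0],"twist": [0,0,0]},
    {"jaw": -0.8,"offset": [0.2,-0.26,0.5],"twist": [0,0,0]},
    {"jaw": -1,"offset": [0.2,-0.26,1],"twist": [0,0,0]},
    {"jaw": -1,"offset": [0.2,-0.26,1],"twist": [0,0,0]}
  ]
}}

```text
clock: 6.05
eef_pos: [609.0, 36.0, 117.2]
ee_rot: [0.004, 0.448, 0.894, 0.001]
ft_force: [0.2, 0.5, -1.1]
finger_gap: 0.2
```

{"method": "jog_arm", "body": {
  "series": [
    {"jaw": -1,"offset": [0,0,0.5],"twist": [0,0,0]},
    {"jaw": -1,"offset": [0,0,0.9],"twist": [0,0,0]},
    {"jaw": -1,"offset": [0,0,0.9],"twist": [0,0,0]}
  ]
}}

```text
clock: 6.42
eef_pos: [607.9, 36.5, 205.5]
ee_rot: [0.002, 0.448, 0.894, 0.001]
ft_force: [-0.3, 0.8, 0.2]
finger_gap: 0.2
```

```bash
python3 - <<'E'
from h import *
for n in("scene","top"):
    im=cam(n);cv2.imwrite(f"pics/{n}4.png",cv2.convertScaleAbs(im["color"],alpha=1.5))
s=r.read_state();print(s["eef_pos"],s["ft_force"],s["joint_positions"])
E
```

```text
[606.36604967  36.82217521 202.01971672] [ 0.30455807  0.61300828 -0.32013392] [-1.33965361e-01  4.89796208e-01  1.14269571e+00 -6.66178210e-05
  1.51069893e+00 -7.76005962e-01]
```

View pics/scene4.png

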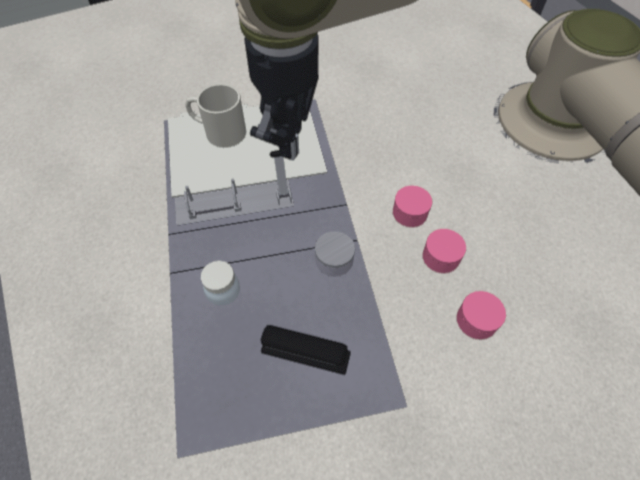

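View pics/top4.png

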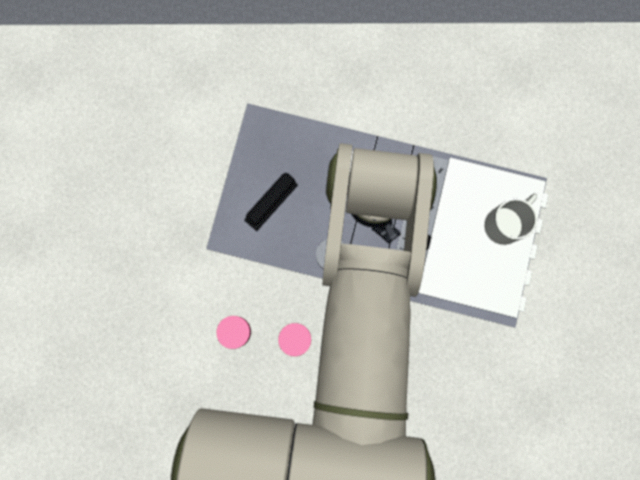

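The tin is at scene (335,246), well to the side, and the other objects haven't moved. Next I'll measure the tin, tab and mug, and plan the lever push.

```bash
python3 - <<'E'
from h import *
s=cam("scene");t=cam("top")
o=np.array([654.,-78.5]);a=-.2585;ex=np.array([np.cos(a),np.sin(a)]);ey=np.array([-ex[1],ex[0]])
def tf(w): d=np.array(w[:2])-o; return np.array([d@ex,d@ey]).round(1)
w=ray(s,(335,246),43);print("tin",w,tf(w),"dist",np.linalg.norm(tf(w)-[-70,70]))
for im,p in((t,(429,242)),(s,(278,154))): w=ray(im,p,98);print("tab",w,tf(w))
for im,p in((t,(510,222)),(s,(221,99))): w=ray(im,p,99);print("mug",w,tf(w))
for f in((-70,-70),(-70,-40),(-70,10),(-70,60)): print(f,(o+f[0]*ex+f[1]*ey).round(1))
print(r.read_state()["eef_pos"])
E
```

```text
tin [562.07084991  91.56041203  43.        ] [-132.3  140.9] dist 94.3827314713873
tab [579.83554571 -89.83094106  98.        ] [-68.8 -29.9]
tab [580.435613  -82.5968127  98.       ] [-70.1 -22.8]
mug [ 616.49864265 -246.01245595   99.        ] [   6.6 -171.5]
mug [ 619.1723873  -251.78131745   99.        ] [  10.6 -176.4]
(-70, -70) [ 568.4 -128.3]
(-70, -40) [576.1 -99.3]
(-70, 10) [588.9 -50.9]
(-70, 60) [601.7  -2.6]
[606.01345346  37.07124047 201.34327545]
```

{"method": "jog_arm", "body": {
  "series": [
    {"jaw": -1,"offset": [-0.1,-0.45,0],"twist": [0,0,-0.05]},
    {"jaw": -1,"offset": [-0.2,-0.9,0],"twist": [0,0,-0.1]},
    {"jaw": -1,"offset": [-0.2,-0.9,0],"twist": [0,0,-0.15]},
    {"jaw": -1,"offset": [-0.2,-0.9,0],"twist": [0,0,-0.2]},
    {"jaw": -1,"offset": [-0.2,-0.9,0],"twist": [0,0,-0.25]},
    {"jaw": -1,"offset": [-0.2,-0.9,0],"twist": [0,0,-0.287]}
  ]
}}

```text
clock: 7.38
eef_pos: [586.1, -52.7, 201.7]
ee_rot: [-0.001, 0.794, 0.608, -0.001]
ft_force: [0.3, 0.6, -0.1]
finger_gap: -0.0
```

{"method": "jog_arm", "body": {
  "series": [
    {"jaw": -1,"offset": [-0.1,-0.4,0],"twist": [0,0,0]},
    {"jaw": -1,"offset": [-0.18,-0.75,0],"twist": [0,0,0]},
    {"jaw": -1,"offset": [-0.18,-0.75,-0.4],"twist": [0,0,0]},
    {"jaw": -1,"offset": [-0.18,-0.75,-0.8],"twist": [0,0,0]},
    {"jaw": -1,"offset": [-0.18,-0.75,-0.8],"twist": [0,0,0]}
  ]
}}

```text
clock: 8.0
eef_pos: [566.7, -127.0, 119.9]
ee_rot: [-0.003, 0.793, 0.61, -0.002]
ft_force: [0.1, 0.4, 1.0]
finger_gap: 0.1
```

```bash
python3 - <<'E'
from h import *
im=cam("scene");cv2.imwrite("pics/s5.png",cv2.convertScaleAbs(im["color"],alpha=1.5))
s=r.read_state();print(s["eef_pos"],s["ft_force"],s["ee_rot"])
E
```

```text
[ 567.98502688 -127.43773208  122.3082648 ] [ 0.492455   -0.10982965  0.66934152] [-1.41593849e-03  7.92514104e-01  6.09851516e-01 -7.19634300e-04]
```

View pics/s5.png

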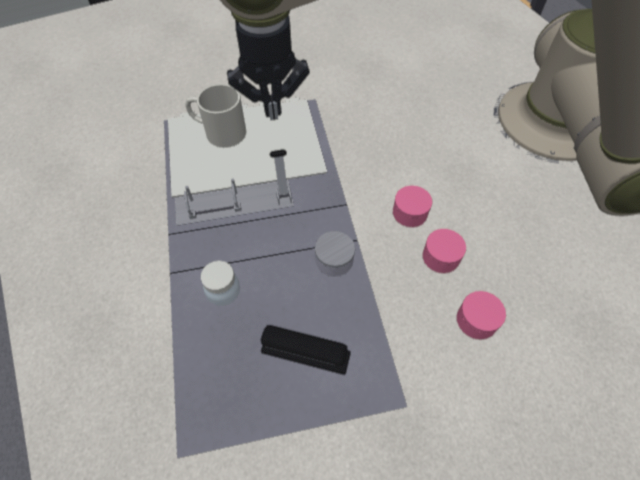

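The fingertip at (273,113) is in line behind the tab at (278,154). Now I'll lower and push.

{"method": "jog_arm", "body": {
  "series": [
    {"jaw": -1,"offset": [0,0,-0.3],"twist": [0,0,0]},
    {"jaw": -1,"offset": [0,0,-0.47],"twist": [0,0,0]},
    {"jaw": -1,"offset": [0.05,0.2,-0.47],"twist": [0,0,0]},
    {"jaw": -1,"offset": [0.09,0.34,-0.47],"twist": [0,0,0]},
    {"jaw": -1,"offset": [0.13,0.48,-0.47],"twist": [0,0,0]},
    {"jaw": -1,"offset": [0.165,0.62,-0.47],"twist": [0,0,0]},
    {"jaw": -1,"offset": [0.165,0.62,-0.47],"twist": [0,0,0]}
  ]
}}

```text
clock: 8.93
eef_pos: [586.4, -64.3, 78.7]
ee_rot: [0.002, 0.792, 0.611, 0.001]
ft_force: [-0.4, -1.4, 1.7]
finger_gap: -0.3
```

```bash
python3 - <<'E'
from h import *
im=cam("scene");cv2.imwrite("pics/s6.png",cv2.convertScaleAbs(im["color"],alpha=1.5))
s=r.read_state();print(s["eef_pos"],s["ft_force"],s["ee_rot"])
E
```

```text
[585.96446412 -64.83439233  78.0404005 ] [-0.87019034 -2.00528447  1.57207317] [0.00146947 0.79200085 0.61051766 0.00082943]
```

View pics/s6.png

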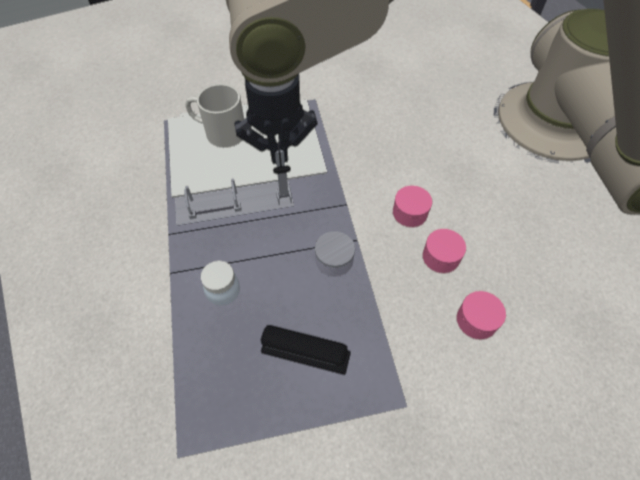

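The finger is on the tab at (282,168), and the lever is moving under about 2 N. I'll continue past centre.

{"method": "jog_arm", "body": {
  "series": [
    {"jaw": -1,"offset": [0.035,0.12,0],"twist": [0,0,0]},
    {"jaw": -1,"offset": [0.07,0.24,0],"twist": [0,0,0]},
    {"jaw": -1,"offset": [0.1,0.36,-0.02],"twist": [0,0,0]},
    {"jaw": -1,"offset": [0.13,0.48,-0.05],"twist": [0,0,0]},
    {"jaw": -1,"offset": [0.16,0.6,-0.08],"twist": [0,0,0]},
    {"jaw": -1,"offset": [0.19,0.72,-0.12],"twist": [0,0,0]},
    {"jaw": -1,"offset": [0.19,0.72,-0.12],"twist": [0,0,0]}
  ]
}}

```text
clock: 9.85
eef_pos: [603.8, 7.5, 63.8]
ee_rot: [-0.0, 0.792, 0.61, -0.0]
ft_force: [-0.1, -0.7, 0.1]
finger_gap: 0.2
```

```bash
python3 - <<'E'
from h import *
im=cam("scene");cv2.imwrite("pics/s7.png",cv2.convertScaleAbs(im["color"],alpha=1.5))
s=r.read_state();print(s["eef_pos"],s["ft_force"])
E
```

```text
[603.89303744   6.78125405  64.0077772 ] [ 0.42537669 -0.37396155 -0.58967564]
```

View pics/s7.png

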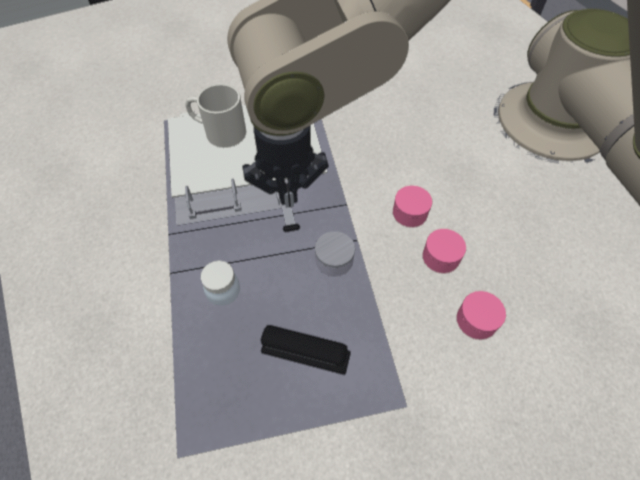

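The lever is down, with its tab at (290,228). I'll back off straight up and check.

{"method": "jog_arm", "body": {
  "series": [
    {"jaw": -1,"offset": [0,0,0.4],"twist": [0,0,0]},
    {"jaw": -1,"offset": [0,0,0.9],"twist": [0,0,0]},
    {"jaw": -1,"offset": [0,0,0.9],"twist": [0,0,0]}
  ]
}}

```text
clock: 10.28
eef_pos: [605.6, 5.7, 158.4]
ee_rot: [0.003, 0.793, 0.61, 0.003]
ft_force: [0.6, 0.5, 0.1]
finger_gap: 0.1
```

{"method": "jog_arm", "body": {
  "series": [
    {"jaw": -1,"offset": [-0.4,0,0.4],"twist": [0,0,0]},
    {"jaw": -1,"offset": [-0.8,0,0.6],"twist": [0,0,0]},
    {"jaw": -1,"offset": [-1,0,0.6],"twist": [0,0,0]},
    {"jaw": -1,"offset": [-1,0,0.6],"twist": [0,0,0]}
  ]
}}

```text
clock: 10.78
eef_pos: [503.0, 6.3, 214.1]
ee_rot: [-0.0, 0.793, 0.61, -0.0]
ft_force: [0.3, -0.2, 0.6]
finger_gap: -0.1
```

```bash
python3 - <<'E'
from h import *
im=cam("scene");c=im["color"]
a=cv2.resize(c[60:300,150:410],None,fx=3,fy=2.4*1.25,interpolation=2)[:600,:780]
a=cv2.resize(c[100:290,150:400],None,fx=3,fy=3,interpolation=2);cv2.imwrite("pics/s8.png",cv2.convertScaleAbs(a,alpha=1.5))
s=r.read_state();print(s["eef_pos"],s["ft_force"])
o=np.array([654.,-78.5]);an=-.2585;ex=np.array([np.cos(an),np.sin(an)]);ey=np.array([-ex[1],ex[0]])
print("pred tab down",proj(im,[*(o-70*ex+83*ey),34]))
w=ray(im,(335,246),43);print(w)
E
```

```text
[503.86532697   6.18392942 213.9191273 ] [0.41474274 0.54489928 0.40886821]
pred tab down [290.78262763 226.44005109]
[562.07084991  91.56041203  43.        ]
```

View pics/s8.png

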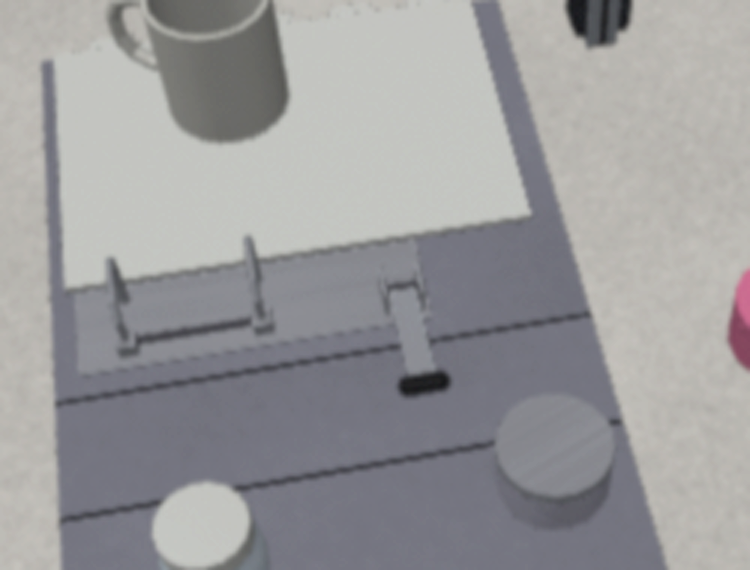

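The tab is seen at (291,227), against (291,226) predicted for fully down. The tin is upright and the gripper is clear, so I'm handing in.

```bash
python3 -c "
from h import *
print(r.hand_in())"
```

```text
the job is handed in; nothing more can be done
None
```

The tin is clear of the lever's path, the lever is snapped fully down, and I handed the job in at about 11 s. No verdict was given.

**What I did:** I pushed the grey tin diagonally along the board with two half-open fingertips, then backed off. I then pushed the lever's tab over from the page side with closed fingers until it snapped down, and lifted the arm clear.

**Last checks:**
- **Tin:** it stands upright about 94 mm from the landing point, where more than 60 mm was needed.
- **Lever:** the tab was seen at pixel (291,227), against (291,226) predicted for fully down. I can only confirm the joint angle from this match, not read it directly.
- **Rings:** I never pushed them, and I judged them shut from the lever position. The picture was not clear enough to see the closure itself.
- **Other objects:** the stapler, jar and mug showed no movement in the pictures.
- **Robot:** the sensed force was about 0.5 N, which is noise level. The gripper is away from everything.

**Disagreement:** the two cameras' fits of the file's position differed by about 5 to 7 mm. The scene-camera fit was the poorer one, with corner errors up to 20 mm. I used a blend weighted towards the top view, and the measured tab position agreed with it to within 7 mm.

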